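Seat a keyed flywheel on its drive pin

ROBOT

A 6-joint arm with a two-finger parallel gripper is mounted at the origin on the work surface; the furniture and walls round the work are solid. World frame = base frame: x ahead of the robot, y to its left, z up, the work surface at z = 0. Lengths are in m, angles in degrees, forces in N, time in s.
With the tool pointing down it reaches from about 0.35 to 0.775 m from the base axis. Payload 7.3 kg.
Tool frame: the origin (TCP) lies at the very end of the fingers, on their centre line; the grasp point (between the pads) lies 19 mm behind it; z points along the fingers, y is the line along which they close (so a half turn about z gives the same grasp; the last joint's range is limited). The gripper opens to 92 mm and grips with 3 to 60 N. Pads are 19 mm wide; open, the fingers measure 130 mm over their backs; the gripper's body (75 mm by 190 mm) begins 47 mm behind the grasp point.
Start: joints at [-76.719, 19.595, 87.324, -0, 73.075, -8.365], TCP at [0.194, -0.488, 0.227] pointing down, gripper open.
Joint ranges: [-145.02, 145.02], [-44.19, 115.74], [2.07, 154.8], [-57.11, 237.11], [16.16, 152.29], [-177.93, 177.93]. Speed limits (degrees/s): [147.25, 147.25, 180, 180, 180, 180].

INTERFACE

Orientations are given as a 3x3 rotation matrix whose columns are the frame's x, y, z axes.
In Python, from plant import get_state, snapshot, camera_params, finish_job, find_in, silhouettes, mark_of gives the robot as it stands.
- The arm moves only by the shell command python3 -m inch 'ROWS'. ROWS is JSON, a list of rows, each an object of numbers: "dx", "dy", "dz": the shift along the tool's x, y, z in m; "turn": the turn about the tool's z in rad; "grip": the closure, from 0 (fully open) to 1 (shut). A call has 1 to 10 rows; each row is the pose to reach, as a shift and turn from the pose commanded when the call began, along the tool's axes at that moment; what a row does not reach only later rows make up. A row lasts 1/10 s, in which the tool goes at most 50 mm and 8.59 degrees, less where a joint would pass 70% of its speed; a pose out of reach is approached as far as the arm can. A call with a gripper value outside its range is refused whole. The fingers move at their own pace and stop on an object; the grip force is fixed at half the most. Time passes only in rows, so rows that repeat a pose let the fingers close. It gives the time, the measured TCP pose, the force, the opening and the grip force at its end, in the units of the state.
- get_state(): the state, without advancing time (a new reading comes with each control period).
- snapshot(name): name is "scene" or "side" or "wrist"; returns the picture (400x640x3 uint8, red, green, blue); there is no depth.
- camera_params(name): a dict with "fx", "fy", "cx", "cy" (pixels), "k1" (the pictures are not rectified: a ray, as slopes to the right and down, at radius r is drawn at 1 + k1 r^2 times it, then the intrinsics apply), "R" (3x3) and "t" (3): a world point X has camera coordinates R X + t. Camera axes: x right, y down, z forward; pixel columns grow to the right and rows downward; lengths in m; the calibration is good to about 2 mm. A picture is of the moment at which its call begins: read the wrist's pose just before it. camera_params takes no time and is no camera call; for the wrist camera it gives the pose at the moment of the call.
- finish_job(): hands the job in; it is judged then, once.
Trained networks look in the newest picture that a camera, given by its name, has taken for a name from the list of things; names that differ only in an ending like _2 or _b are one class to them, and where a whole thing is asked for, a point or a joint stands for the part that bears it (a point fixed in the world has none). Each returns a list of dicts, best first, with "conf" (0 to 1); they miss things now and then, are a little off and sometimes report something else, mostly with a low value. They report only what shows in the picture. A call takes as long as a camera call. They do not tell look-alikes from the thing itself.
- find_in(name, camera): "pixel" ([row, column] in pixels, amid what is visible of it).
- silhouettes(name, camera): "pixels" (400x640 bool, what is visible of it) and "pixel" ([row, column] in pixels, amid what is visible of it).
- mark_of(name, camera): "pixel" ([row, column] in pixels: a listed point, or the origin of a listed thing).
The state is a dict: "time": time; "joints": joint angles; "qvel": joint speeds; "joint_efforts": joint torques, N m; "eef_pos": TCP position; "ee_rot": TCP orientation; "ft_force": force on the tool from outside, world axes, zero at the start; "torque": the same for the moment, N m; "finger_gap": finger opening in m; "grip_force": force on a finger pad.
Only numpy, scipy, OpenCV 4.12 (cv2) and the standard library are available. Lean on these libraries where they do the work, as an engineer would, in place of code of your own. Each camera call takes 0.05 s, during which the arm holds its last target. There are 200 camera calls.

TASK

The round flywheel sits loose and high on its stand because the notch in its rim is not over the drive pin. With the fingertips, push the flywheel round (the flat step of its half-moon weight gives a place to push) until the notch stands over the pin, then press it down until it is fully home on its seat, and take the hand away. Do not lift the flywheel, and leave the tape measure, the screw carton and the wood offcut beside it where they are.

Things in the scene. Friction and masses are not known exactly. Their poses are not given: they have to be found in the camera images.
- stand: The fixed stand, screwed to the bench: a square plywood board 160 x 160 x 18 mm, on it a grey round flange (seat) 120 mm across with its top at 30 mm above the bench. Origin: centre of the board's underside, on the bench, exactly below the flywheel's upright axis. Its x axis points from the flywheel's axis towards the drive pin, z up. It is fixed but its place and yaw differ each time.
- pin_tip (a point): Top of the upright steel drive pin: 10 mm thick, round-ended, 70 mm from the flywheel's axis along the stand's x axis on a grey ear of the flange; its tip is 43.5 mm above the bench. Half of the pin shows outside the flywheel's rim.
- flywheel (a joint): Turn of the flywheel about the stand's upright axis, rad, counter-clockwise from above positive: the angle from the stand's x axis to the notch. At 0 (or 6.283, a whole turn) the notch is over the pin. It turns endlessly both ways with about 0.1 N m of friction, and stays where it is left.
- flywheel_drop (a joint): How far the flywheel has gone down its spindle, m: 0 at the start (underside 44 mm above the bench, just clear of the pin), 0.014 when fully home on the flange (underside at 30 mm); negative if lifted. Snug fit: it does not fall by itself; 3 to 5 N anywhere on top presses it down, but only with the notch over the pin, which otherwise stops it.
- notch (a point): Point in the one notch in the flywheel's rim, at its underside, 68 mm from the axis. The flywheel is a plain metal disc 140 mm across, 12 mm thick, its top face 56 mm above the bench at the start, with a boss 48 mm across and 4 mm high in the middle. The notch is 15 mm wide at the rim, 13 mm farther in and 8.5 mm deep: about 2 mm to spare on each side of the pin.
- weight_face (a point): Middle of the flat upright face of the half-moon weight on top of the disc, opposite the notch. The face is a chord 28 mm from the axis, 120 mm long, 18 mm high (56 to 74 mm above the bench at the start), and faces the notch. Pushed square near the end that is reached first going counter-clockwise (from above) from the notch, it turns the flywheel counter-clockwise; near the other end, clockwise.
- weight_top (a point): Point in the middle of the flat top of the half-moon weight, 45 mm from the axis on the side away from the notch; 74 mm above the bench at the start, 60 mm when the flywheel is home. The weight's round back has a radius of 66 mm.
- screw_carton: Small cardboard carton of screws, 61 x 90 x 55 mm high, loose on the bench beside the stand; a bystander. Origin: centre of its underside.
- tape_measure: Yellow and black tape measure, 38 x 87 x 73 mm high, loose on the bench beside the stand; a bystander. Origin: centre of its underside.
- offcut_5: Small flat wood offcut, 45 x 90 x 20 mm high, loose on the bench beside the stand on the pin's side; a bystander. Origin: centre of its underside.
There are look-alikes about, which are no part of the job. Leave any turquoise look-alike of the stand alone.

How it is judged:
By the outcome, as a careful person would: the job done as asked, in the order asked, and still so for the second after the job is handed in, with the robot touching nothing.
It also fails if it takes over 48 s, if anything falls off the work surface, if the arm or the gripper's body presses on something with over 40 N, if the wrist force passes 120 N, or if a joint passes its speed limit or range.

## Working session

There is one attempt and no reset: what is moved stays moved. The work goes in short steps, Python scripts to look and compute and a shell command to move; the robot and the scene stay as the last step left them, time stands still between calls to the robot, and variables do not carry over. Pictures are saved under pics/ and viewed, at most 10 in all, crops included, and the job is handed in when it is done.

```bash
mkdir -p pics; ls
cat > h.py <<'E'
import numpy as np, cv2
from plant import *
def ray(cam,px,P=None):
    P=P or camera_params(cam); r,c=px
    d=np.array([(c-P['cx'])/P['fx'],(r-P['cy'])/P['fy']]); u=d.copy()
    for _ in range(20): u=d/(1+P['k1']*(u@u))
    R=np.array(P['R']);t=np.array(P['t'])
    return -R.T@t, R.T@np.array([u[0],u[1],1])
def atz(cam,px,z,P=None):
    o,d=ray(cam,px,P); return o+d*(z-o[2])/d[2]
def proj(cam,X,P=None):
    P=P or camera_params(cam); x=np.array(P['R'])@np.array(X)+np.array(P['t']); u=x[:2]/x[2]; u=u*(1+P['k1']*(u@u))
    return [P['cy']+P['fy']*u[1],P['cx']+P['fx']*u[0]]
E
python3 - <<'E'
from h import *
np.set_printoptions(precision=3,suppress=True)
Z=dict(stand=0,pin_tip=.0435,notch=.044,weight_face=.065,weight_top=.074,screw_carton=0,tape_measure=0,offcut_5=0)
ims=[]
for cam in ['scene','side']:
    im=snapshot(cam); ims.append(im)
    for n,z in Z.items():
        for m in mark_of(n,cam)[:3]: print(cam,n,round(m['conf'],2),np.round(m['pixel']),atz(cam,m['pixel'],z))
cv2.imwrite('pics/a.png',cv2.resize(np.vstack(ims),(480,600))[:,:,::-1])
cv2.imwrite('pics/scene.png',ims[0][:,:,::-1]);cv2.imwrite('pics/side.png',ims[1][:,:,::-1])
print(get_state()['time'],get_state()['ee_rot'])
E
```

```text
pics
scene stand 0.69 [214. 290.] [0.564 0.082 0.   ]
scene stand 0.61 [241. 366.] [0.395 0.003 0.   ]
scene stand 0.32 [192. 353.] [ 0.577 -0.097  0.   ]
scene pin_tip 0.91 [212. 315.] [0.481 0.071 0.043]
scene pin_tip 0.16 [263. 242.] [0.401 0.268 0.043]
scene notch 0.94 [188. 303.] [0.583 0.037 0.044]
scene weight_face 0.75 [187. 307.] [0.549 0.048 0.065]
scene weight_face 0.67 [196. 281.] [0.543 0.114 0.065]
scene weight_top 0.73 [193. 279.] [0.541 0.121 0.074]
scene screw_carton 0.94 [190. 352.] [ 0.583 -0.1    0.   ]
scene tape_measure 0.9 [264. 243.] [0.451 0.247 0.   ]
scene offcut_5 0.63 [240. 368.] [ 0.395 -0.002  0.   ]
side stand 0.82 [288. 269.] [ 0.392 -0.199  0.   ]
side stand 0.66 [223. 352.] [0.561 0.095 0.   ]
side pin_tip 0.91 [213. 326.] [0.494 0.063 0.043]
side pin_tip 0.79 [280. 237.] [ 0.336 -0.233  0.043]
side notch 0.96 [276. 235.] [ 0.33  -0.223  0.044]
side notch 0.64 [221. 364.] [0.589 0.031 0.044]
side weight_face 0.58 [262. 285.] [ 0.426 -0.193  0.065]
side weight_top 0.65 [254. 289.] [ 0.433 -0.18   0.074]
side weight_top 0.63 [195. 344.] [0.537 0.11  0.074]
side screw_carton 0.77 [265. 358.] [ 0.577 -0.097  0.   ]
side screw_carton 0.73 [242. 288.] [ 0.405 -0.015  0.   ]
side tape_measure 0.71 [198. 311.] [0.441 0.233 0.   ]
side offcut_5 0.6 [236. 289.] [0.406 0.012 0.   ]
side offcut_5 0.34 [219. 365.] [0.597 0.123 0.   ]
0.9 [[ 0.929  0.369  0.   ]
 [ 0.369 -0.929 -0.   ]
 [ 0.     0.    -1.   ]]
```

View pics/scene.png

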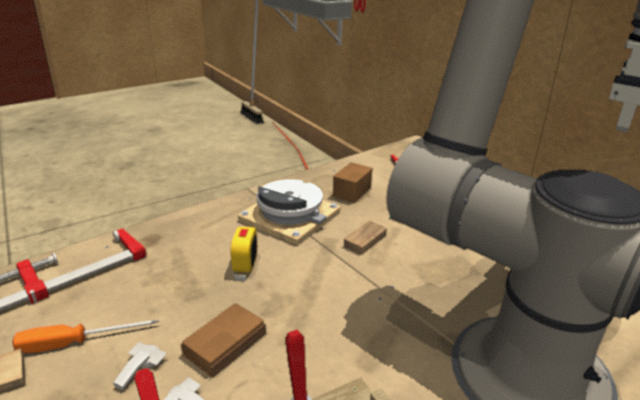

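View pics/side.png

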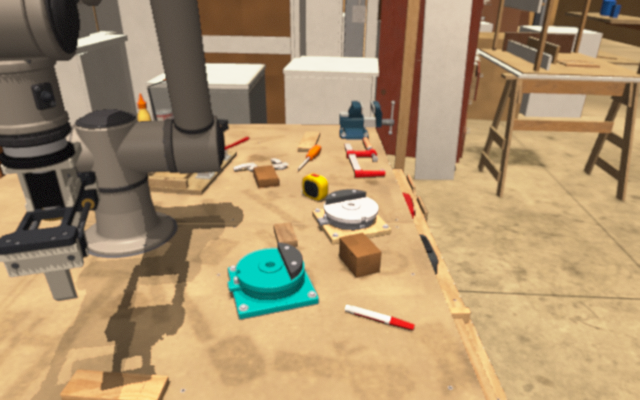

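The real stand is the plywood one with the white flywheel, at scene (214,290) and side (223,352). The turquoise look-alike at side (280,270) is to be left alone. Both views agree on an axis near (0.562, 0.088), with the pin towards about 195° and the notch at about 295°. I'll hover above it, turning the wrist on the way.

```bash
python3 -m inch '[{"dx":0.554,"dy":-0.399,"dz":-0.05,"turn":-1.5},{"dx":0.554,"dy":-0.399,"dz":-0.05,"turn":-1.5},{"dx":0.554,"dy":-0.399,"dz":-0.05,"turn":-1.5},{"dx":0.554,"dy":-0.399,"dz":-0.05,"turn":-1.5},{"dx":0.554,"dy":-0.399,"dz":-0.05,"turn":-1.5},{"dx":0.554,"dy":-0.399,"dz":-0.05,"turn":-1.5},{"dx":0.554,"dy":-0.399,"dz":-0.05,"turn":-1.5},{"dx":0.554,"dy":-0.399,"dz":-0.05,"turn":-1.5},{"dx":0.554,"dy":-0.399,"dz":-0.05,"turn":-1.5},{"dx":0.554,"dy":-0.399,"dz":-0.05,"turn":-1.5}]'
python3 - <<'E'
from h import *
np.set_printoptions(precision=3,suppress=True)
s=get_state();R=np.array(s['ee_rot']);P=camera_params('wrist')
c=-np.array(P['R']).T@np.array(P['t']); print('cam in tool',R.T@(c-s['eef_pos']),'axis',R.T@np.array(P['R'])[2],s['joints'],R)
E
```

```text
cam in tool [ 0.084  0.    -0.158] axis [-0.308 -0.001  0.951] [-76.719  19.595  87.324   0.002  73.076  -8.364] [[ 0.929  0.369  0.   ]
 [ 0.369 -0.929 -0.   ]
 [ 0.     0.    -1.   ]]invalid input
```

```bash
python3 -m inch '[{"dx":0.554,"dy":-0.399,"dz":-0.05,"turn":-1.5,"grip":0},{"dx":0.554,"dy":-0.399,"dz":-0.05,"turn":-1.5,"grip":0},{"dx":0.554,"dy":-0.399,"dz":-0.05,"turn":-1.5,"grip":0},{"dx":0.554,"dy":-0.399,"dz":-0.05,"turn":-1.5,"grip":0},{"dx":0.554,"dy":-0.399,"dz":-0.05,"turn":-1.5,"grip":0},{"dx":0.554,"dy":-0.399,"dz":-0.05,"turn":-1.5,"grip":0},{"dx":0.554,"dy":-0.399,"dz":-0.05,"turn":-1.5,"grip":0},{"dx":0.554,"dy":-0.399,"dz":-0.05,"turn":-1.5,"grip":0},{"dx":0.554,"dy":-0.399,"dz":-0.05,"turn":-1.5,"grip":0},{"dx":0.554,"dy":-0.399,"dz":-0.05,"turn":-1.5,"grip":0}]'
```

```text
time: 1.9
eef_pos: [0.4631, -0.0659, 0.2637]
ee_rot: [[-0.308, 0.951, 0.001], [0.951, 0.308, -0.0], [-0.001, 0.001, -1.0]]
ft_force: [0.2, -1.0, 0.0]
finger_gap: 0.0917
grip_force: 0.0
```

```bash
python3 -m inch '[{"dx":0.1,"dy":0.142,"dz":0.0,"turn":-0.1,"grip":0},{"dx":0.1,"dy":0.142,"dz":0.0,"turn":-0.1,"grip":0},{"dx":0.1,"dy":0.142,"dz":0.0,"turn":-0.1,"grip":0},{"dx":0.1,"dy":0.142,"dz":0.0,"turn":-0.1,"grip":0},{"dx":0.1,"dy":0.142,"dz":0.0,"turn":-0.1,"grip":0}]'
python3 - <<'E'
from h import *
np.set_printoptions(precision=4,suppress=True)
Z=dict(stand=0,pin_tip=.0435,notch=.044,weight_face=.065,weight_top=.074)
cam='wrist';P=camera_params(cam);im=snapshot(cam)
for n,z in Z.items():
    for m in mark_of(n,cam)[:2]: print(n,round(m['conf'],2),np.round(m['pixel']),atz(cam,m['pixel'],z,P))
cv2.imwrite('pics/w1.png',im[:,:,::-1])
s=get_state();print(s['eef_pos'],s['joints'],s['time'])
E
```

```text
time: 2.4
eef_pos: [0.5686, 0.0731, 0.2624]
ee_rot: [[-0.399, 0.917, -0.0], [0.917, 0.399, 0.001], [0.001, -0.0, -1.0]]
ft_force: [-0.5, -0.7, -0.1]
finger_gap: 0.0918
grip_force: 0.0
stand 0.59 [147. 309.] [0.5505 0.0872 0.    ]
pin_tip 0.65 [149. 254.] [0.4906 0.0655 0.0435]
notch 0.82 [206. 316.] [0.5844 0.0299 0.044 ]
notch 0.67 [121. 306.] [0.5336 0.1194 0.044 ]
weight_face 0.65 [132. 310.] [0.542  0.1121 0.065 ]
weight_face 0.23 [117. 308.] [0.5339 0.1257 0.065 ]
weight_top 0.98 [119. 310.] [0.5365 0.1258 0.074 ]
[0.567  0.0693 0.2636] [ -0.7109  23.1235  76.1074  -0.0169  80.7555 -23.9393] 2.7
```

View pics/w1.png

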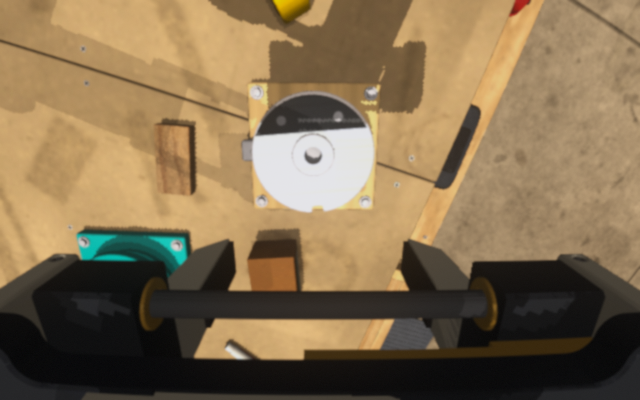

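The close view confirms the choice: white disc on plywood, hub at (155,313), notch at (207,318), pin ear at left (150,248), and weight at top with its face along row ~132. The turquoise look-alike is separate, at lower left. Next I'll compute the axis and angles.

```bash
cat > m.py <<'E'
from h import *
import sys
np.set_printoptions(precision=4,suppress=True)
# rim: threshold on disc: project rays to plane .056, find best circle r=.070 via white+dark edges -> use boss circle by HoughCircles on rectified top view
def topview(im,P,c,z,half=.1,s=4000):
    n=int(2*half*s); g=(np.arange(n)-n/2)/s
    mp=np.zeros((n,n,2),np.float32)
    X,Y=np.meshgrid(c[0]+g,c[1]-g)
    W=np.stack([X,Y,np.full_like(X,z)],-1)@np.array(P['R']).T+np.array(P['t'])
    u=W[...,:2]/W[...,2:]; u=u*(1+P['k1']*(u**2).sum(-1,keepdims=True))
    return cv2.remap(im,(P['cx']+P['fx']*u[...,0]).astype(np.float32),(P['cy']+P['fy']*u[...,1]).astype(np.float32),cv2.INTER_CUBIC)
E
python3 - <<'E'
from m import *
cam='wrist';P=camera_params(cam);im=cv2.imread('pics/w1.png')
print('hub',atz(cam,(155,313),.060,P))
scr=[atz(cam,p,.018,P)[:2] for p in [(92,257),(92,372),(201,262),(201,365)]]
print('screws',np.array(scr),np.mean(scr,0))
c=(.558,.086);tv=topview(im,P,c,.056)
g=cv2.medianBlur(cv2.cvtColor(tv,cv2.COLOR_BGR2GRAY),5)
h=cv2.HoughCircles(g,cv2.HOUGH_GRADIENT_ALT if 0 else cv2.HOUGH_GRADIENT,1,10,param1=80,param2=15,minRadius=272,maxRadius=288)
if h is not None:
    for x,y,r in h[0][:4]: print('disc',c[0]+(x-400)/4000,c[1]-(y-400)/4000,r/4000)
cv2.imwrite('pics/tv1.png',cv2.resize(tv,(600,600)))
E
```

```text
hub [0.5544 0.0852 0.06  ]
screws [[ 0.4655  0.1219]
 [ 0.5919  0.1761]
 [ 0.5188 -0.0047]
 [ 0.6437  0.0489]] [0.555  0.0856]
disc 0.554875 0.081625 0.069375
disc 0.556625 0.079375006 0.07157499
disc 0.557375 0.082875006 0.069375
disc 0.55212504 0.080625005 0.068550006
```

View pics/tv1.png

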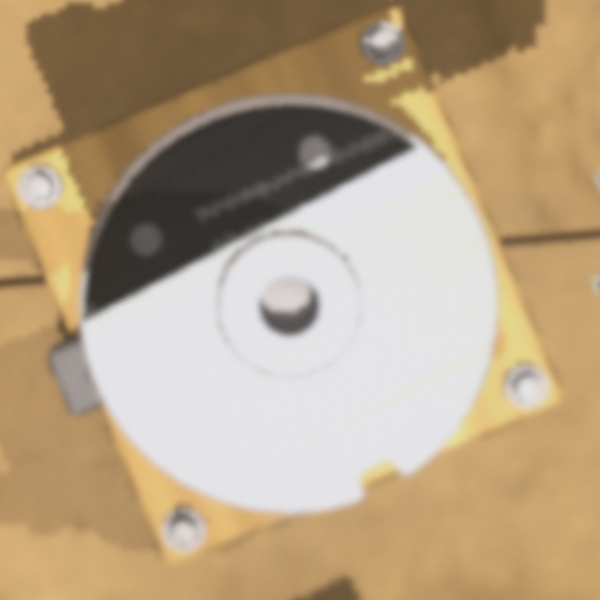

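Axis is about (0.555, 0.0855), pin direction 203°, notch at 297.5°. So the flywheel needs to turn 94° clockwise. I'll centre the open gripper over the axis, with its finger line along the weight's face, lower it, and turn the tool so that one finger pushes the end of the face.

```bash
python3 -m inch '[{"dx":0.02,"dy":-0.005,"dz":0.04,"turn":0,"grip":0.24},{"dx":0.02,"dy":-0.005,"dz":0.08,"turn":0,"grip":0.24},{"dx":0.02,"dy":-0.005,"dz":0.12,"turn":0,"grip":0.24},{"dx":0.02,"dy":-0.005,"dz":0.15,"turn":0,"grip":0.24},{"dx":0.02,"dy":-0.005,"dz":0.15,"turn":0,"grip":0.24},{"dx":0.02,"dy":-0.005,"dz":0.15,"turn":0,"grip":0.24}]'
```

```text
time: 3.3
eef_pos: [0.5552, 0.0861, 0.1141]
ee_rot: [[-0.395, 0.919, 0.0], [0.919, 0.395, -0.0], [-0.0, 0.0, -1.0]]
ft_force: [0.3, -0.3, 0.4]
finger_gap: 0.0698
grip_force: 0.0
```

```bash
python3 -m inch '[{"dx":0,"dy":0,"dz":0.03,"turn":0,"grip":0.24},{"dx":0,"dy":0,"dz":0.051,"turn":0,"grip":0.24},{"dx":0,"dy":0,"dz":0.051,"turn":0,"grip":0.24},{"dx":0,"dy":0,"dz":0.051,"turn":0.12,"grip":0.24},{"dx":0,"dy":0,"dz":0.051,"turn":0.24,"grip":0.24},{"dx":0,"dy":0,"dz":0.051,"turn":0.36,"grip":0.24},{"dx":0,"dy":0,"dz":0.051,"turn":0.48,"grip":0.24},{"dx":0,"dy":0,"dz":0.051,"turn":0.6,"grip":0.24}]'
python3 - <<'E'
from h import *
cam='wrist';im=snapshot(cam);cv2.imwrite('pics/w2.png',im[:,:,::-1])
s=get_state();print(s['eef_pos'],s['ft_force'],s['torque'],s['time'])
E
```

```text
time: 4.1
eef_pos: [0.5565, 0.0861, 0.0654]
ee_rot: [[0.196, 0.981, 0.004], [0.981, -0.196, -0.001], [-0.0, 0.004, -1.0]]
ft_force: [-1.1, -2.5, 0.9]
finger_gap: 0.0695
grip_force: 1.1
[0.55661649 0.08622803 0.06534374] [-0.58757932  0.01052915  0.48617517] [-0.14971208 -0.00772119  0.01845877] 4.15
```

View pics/w2.png

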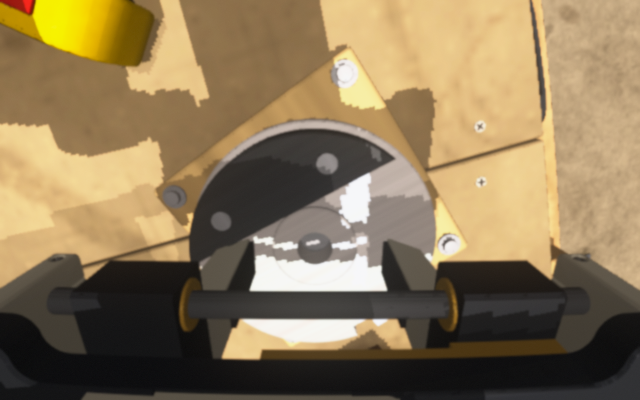

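The left finger at (245,235) is pushing the weight's left end and the wheel is turning with it. Carrying on.

```bash
python3 -m inch '[{"dx":0,"dy":0,"dz":0,"turn":0.12,"grip":0.24},{"dx":0,"dy":0,"dz":0,"turn":0.24,"grip":0.24},{"dx":0,"dy":0,"dz":0,"turn":0.36,"grip":0.24},{"dx":0,"dy":0,"dz":0,"turn":0.48,"grip":0.24},{"dx":0,"dy":0,"dz":0,"turn":0.6,"grip":0.24},{"dx":0,"dy":0,"dz":0,"turn":0.72,"grip":0.24},{"dx":0,"dy":0,"dz":0,"turn":0.84,"grip":0.24},{"dx":0,"dy":0,"dz":0,"turn":0.96,"grip":0.24},{"dx":0,"dy":0,"dz":0,"turn":1.08,"grip":0.24},{"dx":0,"dy":0,"dz":0,"turn":1.15,"grip":0.24}]'
cat > ang.py <<'E'
from m import *
def ang(name):
    cam='wrist';P=camera_params(cam);im=snapshot(cam);c=(.5548,.0855)
    cv2.imwrite(name,topview(im[:,:,::-1],P,c,.074)[::2,::2])
    cv2.imwrite(name.replace('.png','_raw.png'),im[:,:,::-1])
    for n,z in [('weight_top',.074),('weight_face',.065),('notch',.044)]:
        for m in mark_of(n,cam)[:2]:
            w=atz(cam,m['pixel'],z,P)[:2]-c; print(n,round(m['conf'],2),np.round(m['pixel']),'r',np.hypot(*w),'deg',np.degrees(np.arctan2(w[1],w[0])))
    s=get_state();R=s['ee_rot'];print(s['eef_pos'],'tool y deg',np.degrees(np.arctan2(R[1][1],R[0][1])),s['ft_force'],s['time'])
E
python3 -c "
from ang import *
ang('pics/t3.png')"
```

```text
time: 5.15
eef_pos: [0.5557, 0.0867, 0.0648]
ee_rot: [[0.975, 0.224, 0.002], [0.224, -0.975, -0.0], [0.002, 0.001, -1.0]]
ft_force: [-2.0, -0.5, 2.4]
finger_gap: 0.0699
grip_force: 1.6
weight_top 0.92 [193. 270.] r 0.04718884219935862 deg 43.34982787491974
weight_face 0.81 [215. 289.] r 0.030474908837641996 deg 44.31609882893245
notch 0.63 [325. 359.] r 0.06692137227866164 deg -143.4000036577676
[0.556  0.0866 0.0641] tool y deg -76.77173945457155 [-0.9789 -1.4706  2.5277] 5.35
```

View pics/t3.png

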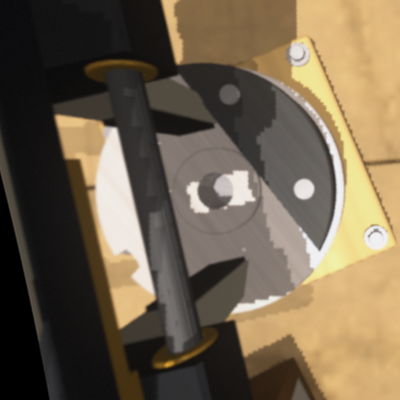

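The upper finger is pushing the face at (205,110) and the wheel has followed. The chord runs from (180,75) to (315,250), so about 14° remains. I'll fit the edge for a better angle.

```bash
cat > edge.py <<'E'
from m import *
def score(tv,c0=(200,200),s=2000):
    # best chord: step dark(outside, weight side)->bright, over angle and distance 20..34mm, along +-10..45mm
    g=cv2.GaussianBlur(cv2.cvtColor(tv,cv2.COLOR_BGR2GRAY),(3,3),0).astype(np.float32)
    out=[]
    u=np.r_[np.linspace(-.025,.045,71)]
    for a in np.arange(10,60,.25):
        n=np.array([np.cos(np.radians(a)),np.sin(np.radians(a))]);t=np.array([n[1],-n[0]])
        for d in np.arange(.024,.033,.0005):
            f=lambda dd:[g[int(round(c0[1]-p[1]*s)),int(round(c0[0]+p[0]*s))] for p in (n*(d+dd)+np.outer(u,t))]
            out.append((np.median(np.array(f(-.0015))-np.array(f(.0015))),a,d))
    out.sort(reverse=True); return out[:6]
E
python3 -c "
from edge import *
for o in score(cv2.imread('pics/t3.png')): print(o)"
```

```text
(np.float32(66.0), np.float64(39.0), np.float64(0.030500000000000006))
(np.float32(66.0), np.float64(38.75), np.float64(0.030500000000000006))
(np.float32(66.0), np.float64(38.5), np.float64(0.030500000000000006))
(np.float32(66.0), np.float64(38.0), np.float64(0.031000000000000007))
(np.float32(65.0), np.float64(39.5), np.float64(0.030500000000000006))
(np.float32(65.0), np.float64(39.25), np.float64(0.030500000000000006))
```

```bash
python3 -m inch '[{"dx":0,"dy":0,"dz":0,"turn":0.1,"grip":0.24},{"dx":0,"dy":0,"dz":0,"turn":0.2,"grip":0.24},{"dx":0,"dy":0,"dz":0,"turn":0.25,"grip":0.24},{"dx":0,"dy":0,"dz":0,"turn":0.25,"grip":0.24}]'
python3 -c "
from ang import *
from edge import *
ang('pics/t4.png')
for o in score(cv2.imread('pics/t4.png')): print(o)"
```

```text
time: 5.75
eef_pos: [0.5553, 0.0866, 0.0631]
ee_rot: [[1.0, -0.02, 0.001], [-0.02, -1.0, -0.0], [0.001, 0.0, -1.0]]
ft_force: [-2.2, -0.5, 3.7]
finger_gap: 0.0703
grip_force: 1.8
weight_top 0.79 [193. 272.] r 0.04654087151757699 deg 28.536027440781275
weight_face 0.61 [216. 289.] r 0.029816645230860524 deg 31.025022916626334
notch 0.98 [325. 356.] r 0.06559737024776711 deg -159.54912357675605
[0.5553 0.0866 0.0627] tool y deg -91.17442551028424 [-2.4176 -1.9934  3.6919] 5.95
(np.float32(66.0), np.float64(23.25), np.float64(0.030500000000000006))
(np.float32(66.0), np.float64(23.0), np.float64(0.030500000000000006))
(np.float32(66.0), np.float64(22.5), np.float64(0.030500000000000006))
(np.float32(65.0), np.float64(24.75), np.float64(0.030000000000000006))
(np.float32(65.0), np.float64(24.5), np.float64(0.030000000000000006))
(np.float32(65.0), np.float64(24.25), np.float64(0.030000000000000006))
```

View pics/t4.png

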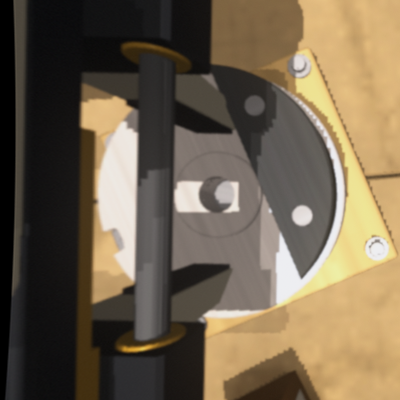

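The chord normal now measures about 23.3°, against the board's 23.2–23.7°, so the notch is over the pin within tolerance. I'll turn the tool back so the finger is off the face, then press straight down with both fingertips on the disc either side of the boss.

```bash
python3 -m inch '[{"dx":0,"dy":0,"dz":0,"turn":-0.1,"grip":0.24},{"dx":0,"dy":0,"dz":0,"turn":-0.25,"grip":0.24},{"dx":0,"dy":0,"dz":0,"turn":-0.35,"grip":0.24},{"dx":0,"dy":0,"dz":0,"turn":-0.35,"grip":0.24},{"dx":0,"dy":0,"dz":0,"turn":-0.35,"grip":0.24}]'
python3 -m inch '[{"dx":0,"dy":0,"dz":0.003,"turn":0,"grip":0.24},{"dx":0,"dy":0,"dz":0.006,"turn":0,"grip":0.24},{"dx":0,"dy":0,"dz":0.008,"turn":0,"grip":0.24},{"dx":0,"dy":0,"dz":0.009,"turn":0,"grip":0.24},{"dx":0,"dy":0,"dz":0.01,"turn":0,"grip":0.24},{"dx":0,"dy":0,"dz":0.01,"turn":0,"grip":0.24}]'
```

```text
time: 6.45
eef_pos: [0.555, 0.0869, 0.062]
ee_rot: [[0.947, 0.32, 0.0], [0.32, -0.947, 0.0], [0.0, -0.0, -1.0]]
ft_force: [-0.2, -0.0, 0.4]
finger_gap: 0.0698
grip_force: 0.0
time: 7.05
eef_pos: [0.5549, 0.0868, 0.0522]
ee_rot: [[0.947, 0.322, -0.0], [0.322, -0.947, -0.0], [-0.0, 0.0, -1.0]]
ft_force: [-1.2, 0.5, 2.1]
finger_gap: 0.0695
grip_force: 1.1
```

Tip at 52 mm with only about 2 N, below the starting top face (56 mm), so the wheel is going down. Continue.

```bash
python3 -m inch '[{"dx":0,"dy":0,"dz":0.002,"turn":0,"grip":0.24},{"dx":0,"dy":0,"dz":0.004,"turn":0,"grip":0.24},{"dx":0,"dy":0,"dz":0.006,"turn":0,"grip":0.24},{"dx":0,"dy":0,"dz":0.008,"turn":0,"grip":0.24},{"dx":0,"dy":0,"dz":0.0095,"turn":0,"grip":0.24},{"dx":0,"dy":0,"dz":0.0105,"turn":0,"grip":0.24},{"dx":0,"dy":0,"dz":0.0105,"turn":0,"grip":0.24}]'
```

```text
time: 7.75
eef_pos: [0.5549, 0.0868, 0.0422]
ee_rot: [[0.947, 0.322, 0.0], [0.322, -0.947, -0.0], [0.0, 0.0, -1.0]]
ft_force: [-3.7, -0.5, 9.7]
finger_gap: 0.07
grip_force: 4.4
```

Tip at 42.2 mm with force rising to 10 N, so it is seating (home is 42 mm). One firmer press, then I'll go up and look.

```bash
python3 -m inch '[{"dx":0,"dy":0,"dz":0.001,"turn":0,"grip":0.24},{"dx":0,"dy":0,"dz":0.002,"turn":0,"grip":0.24},{"dx":0,"dy":0,"dz":0.002,"turn":0,"grip":0.24},{"dx":0,"dy":0,"dz":0.002,"turn":0,"grip":0.24}]'
```

```text
time: 8.15
eef_pos: [0.555, 0.0868, 0.042]
ee_rot: [[0.947, 0.322, 0.001], [0.322, -0.947, -0.0], [0.001, 0.001, -1.0]]
ft_force: [-8.4, -0.8, 23.7]
finger_gap: 0.0697
grip_force: 11.7
```

Stopped hard at 42.0 mm with 24 N, so it is fully home. Straight up, and look.

```bash
python3 -m inch '[{"dx":0,"dy":0,"dz":-0.005,"turn":0,"grip":0.24},{"dx":0,"dy":0,"dz":-0.02,"turn":0,"grip":0.24},{"dx":0,"dy":0,"dz":-0.06,"turn":0,"grip":0.24},{"dx":0,"dy":0,"dz":-0.1,"turn":0,"grip":0.24},{"dx":0,"dy":0,"dz":-0.14,"turn":0,"grip":0.24},{"dx":-0.05,"dy":0,"dz":-0.18,"turn":0,"grip":0.24},{"dx":-0.05,"dy":0,"dz":-0.18,"turn":0,"grip":0.24},{"dx":-0.05,"dy":0,"dz":-0.18,"turn":0,"grip":0.24}]'
python3 - <<'E'
from m import *
P=camera_params('wrist');w=snapshot('wrist')[:,:,::-1];s=snapshot('side')[:,:,::-1]
a=cv2.resize(w[60:400,60:580],(620,400));b=cv2.resize(s[140:320,220:430],(460,394))
cv2.imwrite('pics/f.png',cv2.resize(np.hstack([a[:394],b]),(800,292)))
E
```

```text
time: 8.95
eef_pos: [0.5074, 0.0704, 0.221]
ee_rot: [[0.947, 0.321, 0.003], [0.321, -0.947, -0.0], [0.003, 0.001, -1.0]]
ft_force: [-0.6, -0.3, -1.2]
finger_gap: 0.0699
grip_force: 0.0
```

View pics/f.png

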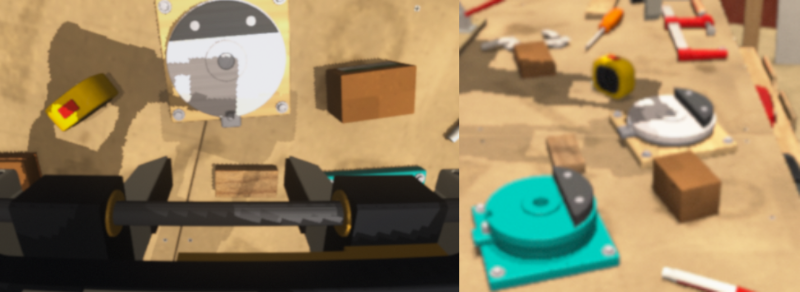

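The wheel sits low with the weight opposite the pin ear at (232,120). The tape measure, carton, offcut and look-alike are where they were, and the hand is clear.

```bash
python3 -c "
from plant import *
print(finish_job())"
```

```text
the job is handed in; nothing more can be done
None
```

I turned the flywheel about 94° clockwise until its notch stood over the pin, then pressed it down until it stopped hard at its home height. The hand was clear and the tape measure, carton and offcut had not been moved when I handed the job in, at about 9 s.

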